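# Set up the staining bench: fallen reagent bottles and drained slide baskets

### The job

Set the bench up for the next staining class. First stand every fallen white reagent bottle upright, cap up, in the blue spill tray; once they all stand there, lift each slide basket up and off its drain hook and set it upright on the green drying mat. Leave the other things on the bench where they are.

Things in the scene. Friction and masses are not known exactly. Their poses are not given: they have to be found in the camera images.
- bottle1: square white plastic reagent bottle, red round screw cap, ~160 g. Body 46 x 46 mm, 64 mm tall, then a neck; cap 31 mm across, 72 to 95 mm above the foot. Origin at the centre of its foot; z runs from the foot to the cap, x and y are square to its flat sides. At the start it lies on its side on the bench (axis 23 mm up). None if absent
- bottle2: square white plastic reagent bottle, green round screw cap, ~160 g. Body 46 x 46 mm, 64 mm tall, then a neck; cap 31 mm across, 72 to 95 mm above the foot. Origin at the centre of its foot; z runs from the foot to the cap, x and y are square to its flat sides. At the start it lies on its side on the bench (axis 23 mm up). None if absent
- bottle3: square white plastic reagent bottle, yellow round screw cap, ~160 g. Body 46 x 46 mm, 64 mm tall, then a neck; cap 31 mm across, 72 to 95 mm above the foot. Origin at the centre of its foot; z runs from the foot to the cap, x and y are square to its flat sides. At the start it lies on its side on the bench (axis 23 mm up). None if absent
- bottle4: square white plastic reagent bottle, black round screw cap, ~160 g. Body 46 x 46 mm, 64 mm tall, then a neck; cap 31 mm across, 72 to 95 mm above the foot. Origin at the centre of its foot; z runs from the foot to the cap, x and y are square to its flat sides. At the start it lies on its side on the bench (axis 23 mm up). None if absent
- basket1: steel slide basket, ~160 g: tray 60 (x) by 85 (y), 30 mm high; upright handle frame in its middle y-z plane, opening 30 mm wide (y), up to 110 mm above the foot; above that a cross piece 44 mm wide (y), 12 high, 6 thick; on top an orange grip block 16 (x) by 28 (y), 122 to 162 mm up. Origin: centre of foot, z up. Starts hanging by the cross piece on a hook along x, foot 78 mm above the bench. None if absent
- basket2: steel slide basket, ~160 g: tray 60 (x) by 85 (y), 30 mm high; upright handle frame in its middle y-z plane, opening 30 mm wide (y), up to 110 mm above the foot; above that a cross piece 44 mm wide (y), 12 high, 6 thick; on top an orange grip block 16 (x) by 28 (y), 122 to 162 mm up. Origin: centre of foot, z up. Starts hanging by the cross piece on a hook along x, foot 78 mm above the bench. None if absent
- tray: blue spill tray fixed to the bench, 140 mm (x) by 380 mm (y), rim 18 mm high, walls 5 mm, floor 5 mm thick. Origin at the centre of its underside, on the bench
- mat: green drying mat fixed to the bench, 150 mm (x) by 280 mm (y), 3 mm thick. Origin at the centre of its underside
- stand: steel drain stand, fixed: base plate, two posts, cross bar (top 206 mm high) along y, 20 mm behind the origin (+x); two 8 mm wire hooks reach to -x at y = +78 and -78 mm, dip to a saddle and turn up at the end: tip 218 mm above the bench, 33 mm beyond the saddle (-x). Origin on the bench
- hook_a (a point): saddle of the stand's +y hook, in the middle of the wire (8 mm thick), 184 mm above the bench, 80 mm in front of the stand's origin. A basket on it must rise at least 35 mm before it can be drawn off towards -x of the stand
- hook_b (a point): saddle of the stand's -y hook, in the middle of the wire (8 mm thick), 184 mm above the bench, 80 mm in front of the stand's origin. A basket on it must rise at least 35 mm before it can be drawn off towards -x of the stand
- beaker: bystander: glass beaker standing on the bench, 68 mm wide, 85 mm tall, origin at the centre of its foot
- marker: bystander: red marker pen with black cap, 130 mm long (x), 18 mm thick, lying; origin at its middle, on the bench
- dishes: bystander: stack of three petri dishes, 90 mm wide, 41 mm tall, origin at the centre of its foot

How it is judged:
By the outcome, as a careful person would: the job done as asked, in the order asked, and still so for the second after the job is handed in, with the robot touching nothing.
Of bottle1, bottle2, bottle3, bottle4 only 3 to 4 are there at a start; the rules pass over those that are not, and their reading is None.
Of basket1, basket2 only 1 to 2 are there at a start; the rules pass over those that are not, and their reading is None.
At some moment in a run one of bottle1, bottle2, bottle3, bottle4 may be knocked a few centimetres aside while the robot is not near it.
Once in a run the grip may slacken for a moment while it holds something.
It also fails if it takes over 210 s, if anything falls off the work surface, if the arm or the gripper's body presses on something with over 40 N, if the wrist force passes 120 N, or if a joint passes its speed limit or range.

### The arm

A 6-joint arm with a two-finger parallel gripper is mounted at the origin on the work surface. World frame = base frame: x ahead of the robot, y to its left, z up, the work surface at z = 0. Lengths are in m, angles in rad, forces in N, time in s.
With the tool pointing down it reaches from about 0.375 to 0.9 m from the base axis. Payload 3.1 kg.
Tool frame: the origin (TCP) lies at the centre of the arm's flange, where the gripper is bolted on; the fingertips stand tip_reach ahead of it and the grasp point (between the pads) lies 164 mm ahead of it (tip_reach is the distance from the TCP to the fingertips, in m); z points along the fingers, y is the direction in which the jaws open and shut (so a half turn about z gives the same grasp; the last joint's range is limited). The gripper opens to 87 mm and grips with 3 to 60 N. Pads are 19 mm wide; open, the fingers measure 117 mm over their backs; the gripper's body (75 mm by 190 mm) begins 51 mm behind the grasp point.
Start: joints at [-1.498, 0.527, 1.433, -0, 1.181, -0.178], TCP at [0.156, -0.605, 0.405] pointing down, gripper open.
Joint ranges: [-3.08, 3.08], [-0.75, 2.2], [0.22, 2.44], [-1.43, 4.57], [0, 2.65], [-2.85, 2.85]. Speed limits (rad/s): [2.79, 2.79, 3.14, 3.14, 3.14, 3.14].

### API

Orientations are given as a unit quaternion [x, y, z, w].
In Python, from rig import get_obs, camera, hand_in, tip_reach gives the robot as it stands. The module is installed in compiled form; this text tells all that it offers.
- The arm moves only by the tool servo_tool, never from a script. Its argument "steps" is one flat list of numbers, 5 for each row, row after row: the finger opening in m, from 0 to 0.087, then the shift along the tool's x, y, z in m, then the turn about the tool's z in rad. A call has 1 to 12 rows; each row is the pose to reach, as a shift and turn from the pose commanded when the call began, along the tool's axes at that moment; what a row does not reach only later rows make up. A row lasts 1/8 s, in which the tool goes at most 62.5 mm and 10.7 degrees, less where a joint would pass 70% of its speed; a pose out of reach is approached as far as the arm can. A call with a gripper value outside its range is refused whole. The fingers move at their own pace and stop on an object; "force" is the grip in N (left out, the last holds). Time passes only in rows, so rows that repeat a pose let the fingers close. It gives the time, the measured TCP pose, the force and the opening at its end, in the units of the state.
- get_obs(): the state, without advancing time (a new reading comes with each control period).
- camera(name): name is "side" or "top"; returns a dict with "pixels" (384x512x3 uint8, blue, green, red), "vertical_fov" (degrees; the focal length in pixels is half the picture's height over the tangent of half this angle, whatever the lens; pixels are square), "cx", "cy" (the principal point, pixels), "D" ([k1, k2, p1, p2, k3] as OpenCV has them; the pictures are not rectified), "T" (4x4, takes a point from camera to world coordinates). Camera axes: x right, y up, looking along -z (the intrinsics and any distortion apply to the point x, -y, -z); pixel columns grow to the right and rows downward; lengths in m; the calibration is good to about 2 mm. A picture is of the moment at which its call begins. There is no depth.
- hand_in(): hands the job in, once; it reports no verdict.
The state is a dict: "time": time; "q": joint angles; "joint_velocities": joint speeds; "joint_torque": joint torques, N m; "position": TCP position; "tool_rot": TCP orientation; "ft_force": force on the tool from outside, world axes, zero at the start; "moment": the same for the moment, N m; "grip_width": finger opening in m.
Only numpy, scipy, OpenCV 4.12 (cv2) and the standard library are available. Lean on these libraries where they do the work, as an engineer would, in place of code of your own. Each camera call takes 0.05 s, during which the arm holds its last target.

## Working session

There is one attempt and no reset: what is moved stays moved. The work goes in short steps, Python scripts to look and compute and a tool call to move; the robot and the scene stay as the last step left them, time stands still between calls to the robot, and variables do not carry over. Pictures are saved under pics/ and viewed, and the job is handed in when it is done.

Besides the shell and the picture viewer there is one more tool, called after ">>>" as name(argument=value, ...) on one line, values as JSON. servo_tool: Moves the arm, as the interface text tells. Its arguments: {"type":"object","properties":{"steps":{"type":"array"},"force":{"type":"number"}},"required":["steps"]}

```bash
mkdir -p pics; python3 - <<'E'
from rig import *
import cv2
o=get_obs()
for k in o: print(k,o[k])
print(tip_reach if not callable(tip_reach) else tip_reach())
for n in("side","top"):
    c=camera(n); cv2.imwrite(f"pics/{n}0.png",c["pixels"]); print({k:c[k] for k in c if k!="pixels"})
E
```

```text
time 0.0
q [-1.49750020e+00  5.28452983e-01  1.43389124e+00  1.67987381e-05
  1.18141529e+00 -1.78491335e-01]
joint_velocities [ 7.72111064e-04 -1.32342498e-03 -1.25132692e-03 -9.16988139e-05
  1.62611944e-03  3.72866936e-04]
joint_torque [-1.18643416e-03 -4.40049076e+01 -1.76591814e+01  6.33326964e-02
  5.83714270e-02 -1.73566814e-04]
position [ 0.15571974 -0.60493523  0.40378284]
tool_rot [ 9.92085664e-01  1.25558197e-01  6.47158950e-05 -1.08152179e-03]
ft_force [-0.2440488   0.08063098  0.15039831]
moment [-0.01970387  0.02305886 -0.04869297]
grip_width 0.0872649013644935
0.1822
{'vertical_fov': 42.628256693236985, 'cx': 264.6084688263691, 'cy': 188.07158203607736, 'D': array([-0.20187781,  0.        ,  0.        ,  0.        ,  0.        ]), 'T': array([[-0.97297215,  0.1629131 , -0.16365975,  0.31825826],
       [-0.23013193, -0.74266424,  0.62887926,  0.9240789 ],
       [-0.01909158,  0.64954534,  0.76008313,  1.2674116 ],
       [ 0.        ,  0.        ,  0.        ,  1.        ]])}
{'vertical_fov': 48.350378751039614, 'cx': 257.174608298343, 'cy': 187.47746260309512, 'D': array([-0.00569037,  0.        ,  0.        ,  0.        ,  0.        ]), 'T': array([[-0.02602768,  0.99658186, -0.07840385,  0.46191361],
       [-0.99965971, -0.0258112 ,  0.00377337, -0.01034524],
       [ 0.00173677,  0.07847538,  0.99691454,  1.35714469],
       [ 0.        ,  0.        ,  0.        ,  1.        ]])}
```

View pics/side0.png

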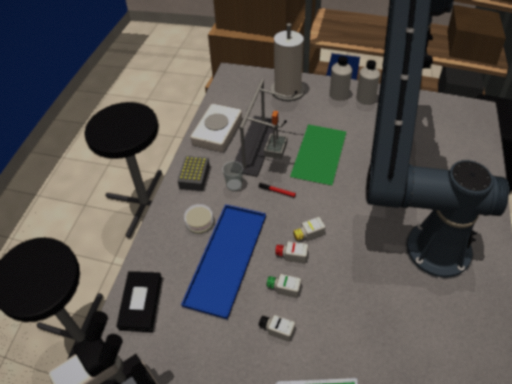

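View pics/top0.png

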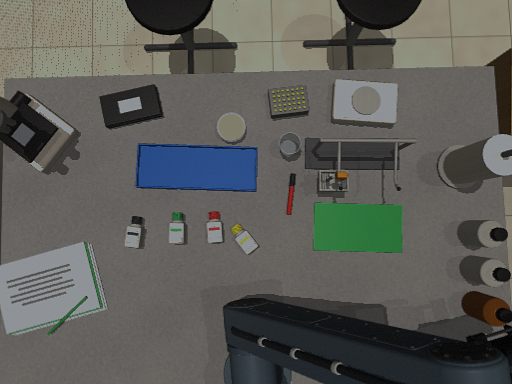

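Top view: bottles have black (134,220), green (177,217), red (214,215) and yellow (238,229) caps. The tray is at (197,168), the mat at (358,228), and one basket with an orange grip at (342,176). The second hook looks empty.

```bash
cat > h.py <<'E'
from rig import *
import numpy as np, cv2
def ray(c,uv):
    h=c["pixels"].shape[0]; f=h/2/np.tan(np.radians(c["vertical_fov"])/2)
    K=np.array([[f,0,c["cx"]],[0,f,c["cy"]],[0,0,1.]])
    p=cv2.undistortPoints(np.array(uv,float).reshape(-1,1,2),K,c["D"]).reshape(-1,2)
    d=np.c_[p[:,0],-p[:,1],-np.ones(len(p))]@c["T"][:3,:3].T
    return c["T"][:3,3],d
def plane(c,uv,z):
    o,d=ray(c,uv); return (o+d*((z-o[2])/d[:,2])[:,None])[:,:2]
def tri(c1,u1,c2,u2):
    o1,d1=ray(c1,u1);o2,d2=ray(c2,u2);d1=d1[0];d2=d2[0]
    s=np.linalg.lstsq(np.c_[d1,-d2],o2-o1,rcond=None)[0]
    a=o1+s[0]*d1;b=o2+s[1]*d2
    return (a+b)/2,np.linalg.norm(a-b)
def mask(c,name):
    hsv=cv2.cvtColor(c["pixels"],cv2.COLOR_BGR2HSV);H,S,V=cv2.split(hsv)
    R={"red":((H<6)|(H>174))&(S>150)&(V>70),"green":(H>50)&(H<85)&(S>120)&(V>50),"yellow":(H>22)&(H<35)&(S>130)&(V>90),
       "black":(V<45),"orange":(H>=7)&(H<20)&(S>150)&(V>90),"blue":(H>100)&(H<130)&(S>130)&(V>60),"white":(S<60)&(V>135)}
    return R[name].astype(np.uint8)
def blobs(m,amin=12,amax=1e9):
    n,l,s,ce=cv2.connectedComponentsWithStats(m)
    return [(ce[i],s[i],l==i) for i in range(1,n) if amin<=s[i,4]<=amax]
def rect(c,bm,z):
    cs=max(cv2.findContours(bm.astype(np.uint8),0,1)[0],key=len).reshape(-1,2)
    w=plane(c,cs,z).astype(np.float32)
    return cv2.minAreaRect(w)
def tool():
    from scipy.spatial.transform import Rotation as Rn
    o=get_obs(); return o,Rn.from_quat(o["tool_rot"])
E
python3 - <<'E'
from h import *
t=camera("top");s=camera("side")
for n in["white","red","green","yellow","black","orange","blue"]:
    for nm,c in(("top",t),("side",s)):
        for ce,st,l in blobs(mask(c,n),8):
            z={"white":.046,"blue":.018,"orange":.24}.get(n,.023)
            r=rect(c,l,z)
            print(n,nm,ce.round(1),st,plane(c,[ce],z).round(3),np.round(r[0],3),np.round(r[1],3),round(r[2]))
E
```

```text
white top [16.6 24.8] [  0   0  33  48 980] [[1.103 0.735]] [1.109 0.737] [0.156 0.102] 1
white top [62.8 23.1] [  33    0   59   47 2242] [[1.104 0.588]] [1.106 0.589] [0.184 0.152] 89
white top [116.7  24.9] [  93    0   59   45 1889] [[1.094 0.417]] [1.104 0.4  ] [0.185 0.147] 90
white top [242.5  19.5] [ 212    0   60   42 2269] [[1.101 0.017]] [1.098 0.021] [0.188 0.135] 89
white top [294.9  15.3] [ 272    0   58   41 1483] [[ 1.111 -0.149]] [ 1.095 -0.167] [0.182 0.132] 89
white top [336.8  17.3] [332   0  13  35 292] [[ 1.101 -0.283]] [ 1.103 -0.286] [0.112 0.038] 1
white top [426.2  20.8] [ 392    0   58   38 1544] [[ 1.083 -0.567]] [ 1.092 -0.548] [0.12  0.183] 0
white top [479.3  17.3] [ 450    0   60   36 2051] [[ 1.09  -0.737]] [ 1.09  -0.737] [0.186 0.116] 89
white top [510.5  12.4] [509   0   3  33  57] [[ 1.104 -0.838]] [ 1.093 -0.835] [0.006 0.106] 86
white top [205.5  22.3] [195  11  17  18 127] [[1.095 0.135]] [1.104 0.143] [0.051 0.056] 89
white top [324.7  25.3] [319  21  11   8  21] [[ 1.076 -0.243]] [ 1.075 -0.244] [0.018 0.036] 21
white top [317.1  24.4] [316  
[... 11778 characters left out ...]
 0.382] [0.106 0.188] 11
black side [262.9 322. ] [259 317   9  12  69] [[0.48  0.364]] [0.481 0.364] [0.018 0.033] 2
black side [131.1 372.6] [101 355  55  29 742] [[0.782 0.591]] [0.792 0.582] [0.146 0.079] 16
orange top [341.9 174.3] [337 172  11   6  57] [[ 0.579 -0.238]] [ 0.578 -0.238] [0.026 0.013] 89
orange side [275.  114.1] [273 111   5   7  30] [[ 0.578 -0.233]] [ 0.578 -0.233] [0.013 0.029] 12
blue top [196.6 167.3] [ 136  143  121   48 5119] [[0.636 0.174]] [0.638 0.175] [0.379 0.139] 87
blue side [334.6  55.1] [332  55   7   2   8] [[ 0.462 -0.931]] [ 0.462 -0.932] [0.029 0.007] 29
blue side [224.2 261.8] [ 182  206   83  112 4926] [[0.639 0.198]] [0.638 0.18 ] [0.38  0.139] 87
```

```bash
python3 - <<'E'
from h import *
t=camera("top")["pixels"];s=camera("side")["pixels"]
a=cv2.resize(t[195:265,115:270],(775,350),interpolation=3)
cv2.imwrite("pics/a.png",a)
b=cv2.resize(t[125:260,290:420],(550,571),interpolation=3);cv2.imwrite("pics/b.png",b)
b=cv2.resize(s[70:200,180:360],(790,570),interpolation=3);cv2.imwrite("pics/c.png",b)
E
```

```text
(no output)
```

View pics/a.png

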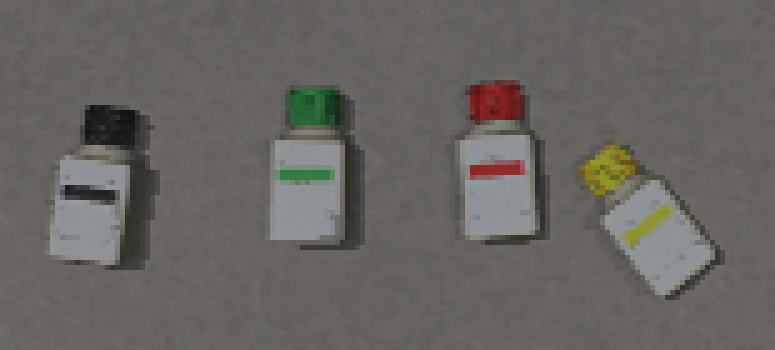

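View pics/b.png

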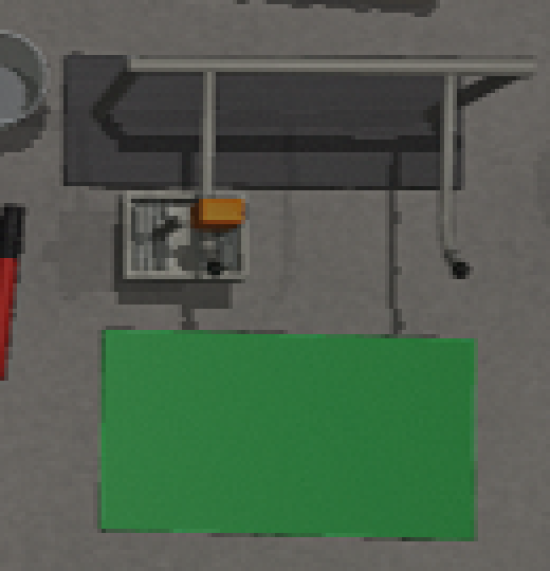

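View pics/c.png

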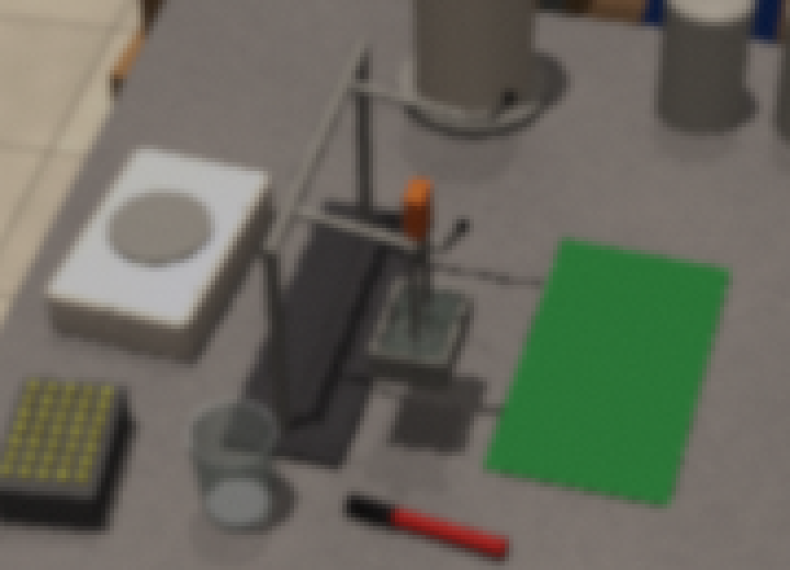

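```bash
cat > d.py <<'E'
import sys
from h import *
o,R=tool(); M=R.as_matrix(); x,y,z,psi=map(float,sys.argv[1:5])
g=o["position"]+M[:,2]*0.164
d=M.T@(np.array([x,y,z])-g); a=np.arctan2(M[1,0],M[0,0]); t=-(np.radians(psi)-a); t=(t+np.pi)%(2*np.pi)-np.pi
print("t",round(o["time"],2),"grasp",g.round(4),"psi",np.degrees(a).round(1),"w",o["grip_width"].round(4),"F",o["ft_force"].round(1),"q",o["q"].round(2))
print("shift",d.round(4),"turn",round(t,3), "or", round(t+(np.pi if t<0 else -np.pi),3))
E
python3 d.py .488 .236 .12 -2
```

```text
Traceback (most recent call last):
  File "d.py", line 6, in <module>
    print("t",round(o["time"],2),"grasp",g.round(4),"psi",np.degrees(a).round(1),"w",o["grip_width"].round(4),"F",o["ft_force"].round(1),"q",o["q"].round(2))
                                                                                     ^^^^^^^^^^^^^^^^^^^^^
AttributeError: 'float' object has no attribute 'round'
```

```bash
sed -i 's/o\["grip_width"\].round(4)/round(o["grip_width"],4)/' d.py; python3 d.py .488 .236 .12 -2
```

```text
t 0.3 grasp [ 0.1557 -0.6051  0.2404] psi 14.4 w 0.0867 F [-0.1  0.2  0.1] q [-1.5   0.53  1.43 -0.    1.18 -0.18]
shift [ 0.5313 -0.7316  0.121 ] turn 0.287 or -2.855
```

>>> servo_tool(steps=[0.087,0.319,-0.181,0,0.1,0.087,0.319,-0.181,0,0.1,0.087,0.319,-0.181,0,0.2,0.087,0.319,-0.181,0,0.287,0.087,0.319,-0.181,0,0.287,0.087,0.319,-0.181,0,0.287,0.06,0.531,-0.732,0.08,0.287,0.06,0.531,-0.732,0.08,0.287,0.06,0.531,-0.732,0.08,0.287,0.06,0.531,-0.732,0.08,0.287,0.06,0.531,-0.732,0.08,0.287,0.06,0.531,-0.732,0.08,0.287], force=4)

```text
time: 1.8
position: [0.4626, 0.0205, 0.3544]
tool_rot: [1.0, -0.018, 0.001, 0.0]
ft_force: [1.0, 0.1, -0.6]
grip_width: 0.06
```

```bash
python3 d.py .488 .236 .025 -2
```

```text
t 1.8 grasp [0.4628 0.0204 0.1904] psi -2.0 w 0.06 F [ 1.   0.1 -0.6] q [-0.2   0.39  1.88  0.    0.87  1.41]
shift [ 0.0173 -0.2164  0.1654] turn -0.001 or 3.141
```

>>> servo_tool(steps=[0.06,0.017,-0.216,0.09,0,0.06,0.017,-0.216,0.09,0,0.06,0.017,-0.216,0.09,0,0.06,0.017,-0.216,0.09,0,0.06,0.017,-0.216,0.09,0,0.06,0.017,-0.216,0.09,0])

```text
time: 2.55
position: [0.4869, 0.2336, 0.2644]
tool_rot: [1.0, -0.017, -0.0, 0.0]
ft_force: [0.7, -0.6, 0.7]
grip_width: 0.06
```

```bash
python3 d.py .488 .236 .025 -2; python3 - <<'E'
from h import *
t=camera("top");s=camera("side")
cv2.imwrite("pics/g1.png",np.hstack([cv2.resize(t["pixels"][150:280,100:300],(400,260)),cv2.resize(s["pixels"][200:330,200:400],(400,260))]))
E
```

```text
t 2.55 grasp [0.4868 0.2336 0.1004] psi -2.0 w 0.06 F [ 0.7 -0.6  0.7] q [ 0.24  0.62  1.76 -0.    0.75  1.85]
shift [ 0.0011 -0.0025  0.0754] turn 0.0 or -3.141
```

View pics/g1.png

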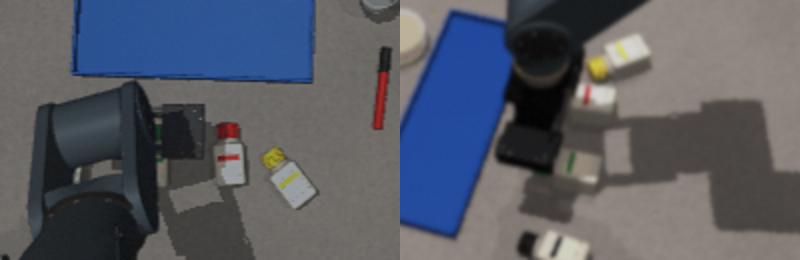

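The gripper hovers over the green cap (left panel ~160,130) and the neighbours are clear. Next I descend and close softly.

>>> servo_tool(steps=[0.06,0.001,-0.001,0.04,0,0.06,0.001,-0.001,0.06,0,0.06,0.001,-0.001,0.075,0,0.06,0.001,-0.001,0.075,0,0.02,0.001,-0.001,0.075,0,0.02,0.001,-0.001,0.075,0,0.02,0.001,-0.001,0.075,0,0.02,0.001,-0.001,0.075,0,0.02,0.001,-0.001,0.075,0], force=4)

```text
time: 3.78
position: [0.4882, 0.235, 0.1897]
tool_rot: [1.0, -0.018, 0.0, -0.0]
ft_force: [0.2, 0.2, 2.1]
grip_width: 0.0312
```

```bash
python3 d.py .488 .236 .025 -2
```

```text
t 3.77 grasp [0.4883 0.235  0.0257] psi -2.0 w 0.0312 F [0.2 0.2 2.1] q [0.24 0.76 1.79 0.   0.6  1.85]
shift [-0.0003 -0.001   0.0007] turn -0.0 or 3.141
```

>>> servo_tool(steps=[0.02,-0.004,0,-0.012,0,0.02,-0.009,0,-0.022,0,0.02,-0.015,0,-0.032,0,0.02,-0.023,0,-0.04,0,0.02,-0.032,0,-0.048,0,0.02,-0.042,0,-0.055,0,0.02,-0.052,0,-0.061,0,0.02,-0.063,0,-0.065,0,0.02,-0.075,0,-0.068,0,0.02,-0.087,0,-0.069,0,0.02,-0.099,0,-0.069,0,0.02,-0.11,0,-0.067,0], force=4)

```text
time: 5.28
position: [0.3772, 0.2388, 0.2563]
tool_rot: [1.0, -0.018, -0.0, 0.0]
ft_force: [1.1, -0.7, -0.8]
grip_width: 0.031
```

```bash
python3 d.py .488 .236 .025 -2; python3 - <<'E'
from h import *
t=camera("top");s=camera("side")
cv2.imwrite("pics/g2.png",np.hstack([cv2.resize(t["pixels"][150:280,100:300],(400,260)),cv2.resize(s["pixels"][230:330,220:370],(390,260))]))
E
```

```text
t 5.28 grasp [0.3772 0.2388 0.0923] psi -2.0 w 0.031 F [ 1.1 -0.7 -0.8] q [0.31 0.57 2.   0.   0.57 1.92]
shift [ 0.1108 -0.0011  0.0673] turn -0.0 or 3.141
```

View pics/g2.png

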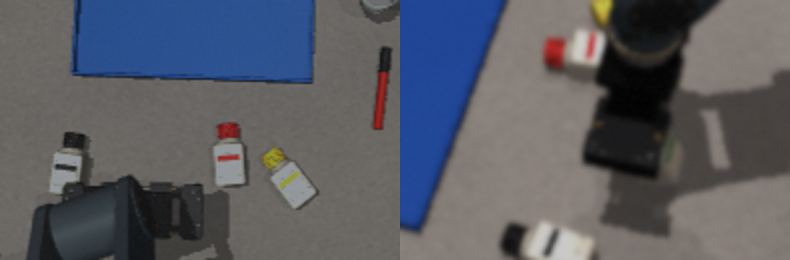

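>>> servo_tool(steps=[0.02,0,0,0,0,0.02,0,0,0,0,0.02,0,0,-0.02,0,0.02,0,0,-0.045,0,0.02,0.03,0,-0.045,0,0.02,0.03,0,-0.045,0], force=15)

```text
time: 6.12
position: [0.4108, 0.2378, 0.3022]
tool_rot: [1.0, -0.018, 0.003, -0.001]
ft_force: [0.0, -0.8, -1.1]
grip_width: 0.0305
```

```bash
python3 d.py .64 .22 .14 -2; python3 - <<'E'
from h import *
t=camera("top");s=camera("side")
cv2.imwrite("pics/g3.png",np.hstack([cv2.resize(t["pixels"][150:280,100:300],(400,260)),cv2.resize(s["pixels"][230:330,220:370],(390,260))]))
E
```

```text
t 6.12 grasp [0.4117 0.2381 0.1382] psi -2.1 w 0.0305 F [ 0.  -0.8 -1.1] q [ 0.29  0.5   1.9  -0.    0.74  1.9 ]
shift [ 0.2288  0.0097 -0.0006] turn -0.002 or 3.14
```

View pics/g3.png

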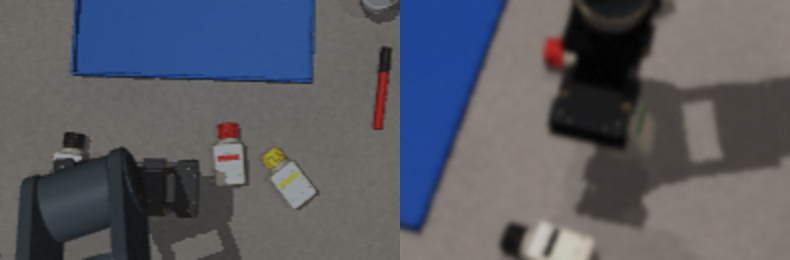

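>>> servo_tool(steps=[0.02,0.04,0.003,0,0,0.02,0.08,0.004,0,0,0.02,0.12,0.005,0,0,0.02,0.16,0.007,0,0,0.02,0.2,0.009,0,0,0.02,0.229,0.01,0,0,0.02,0.229,0.01,0,0,0.02,0.229,0.01,0.015,0,0.02,0.229,0.01,0.03,0,0.02,0.229,0.01,0.03,0])

```text
time: 7.48
position: [0.6347, 0.2197, 0.2688]
tool_rot: [1.0, -0.017, -0.003, 0.001]
ft_force: [0.5, 0.2, -1.8]
grip_width: 0.0309
```

```bash
python3 d.py .64 .22 .092 -2; python3 - <<'E'
from h import *
t=camera("top");s=camera("side")
cv2.imwrite("pics/g4.png",np.hstack([cv2.resize(t["pixels"][120:250,100:300],(400,260)),cv2.resize(s["pixels"][210:310,180:330],(390,260))]))
E
```

```text
t 7.47 grasp [0.6337 0.2196 0.1048] psi -2.0 w 0.0309 F [ 0.5  0.2 -1.8] q [0.17 0.75 1.41 0.   0.99 1.77]
shift [ 0.0063 -0.0007  0.0128] turn 0.0 or -3.141
```

View pics/g4.png

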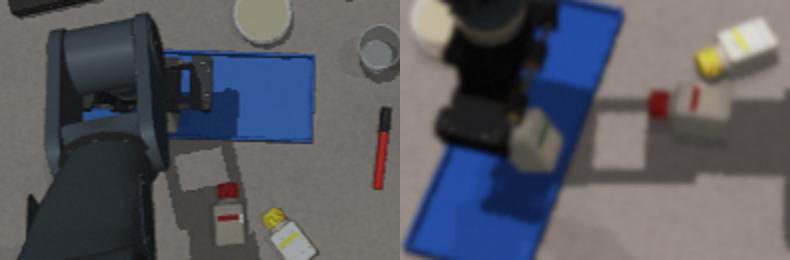

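>>> servo_tool(steps=[0.02,0.005,0,0,0,0.02,0.005,0,0,0,0.02,0.005,0,0,0,0.02,0.005,0,0,0], force=3)

```text
time: 8.07
position: [0.6416, 0.2194, 0.2716]
tool_rot: [1.0, -0.018, 0.0, -0.0]
ft_force: [0.6, 0.5, -1.9]
grip_width: 0.0308
```

```bash
python3 d.py .64 .22 .092 -2; python3 - <<'E'
from h import *
s=camera("side")
cv2.imwrite("pics/g5.png",cv2.resize(s["pixels"][210:310,180:330],(780,520),interpolation=3))
E
```

```text
t 8.07 grasp [0.6416 0.2194 0.1076] psi -2.0 w 0.0308 F [ 0.6  0.5 -1.9] q [0.17 0.75 1.39 0.   1.   1.77]
shift [-0.0016 -0.0005  0.0156] turn -0.0 or 3.141
```

View pics/g5.png

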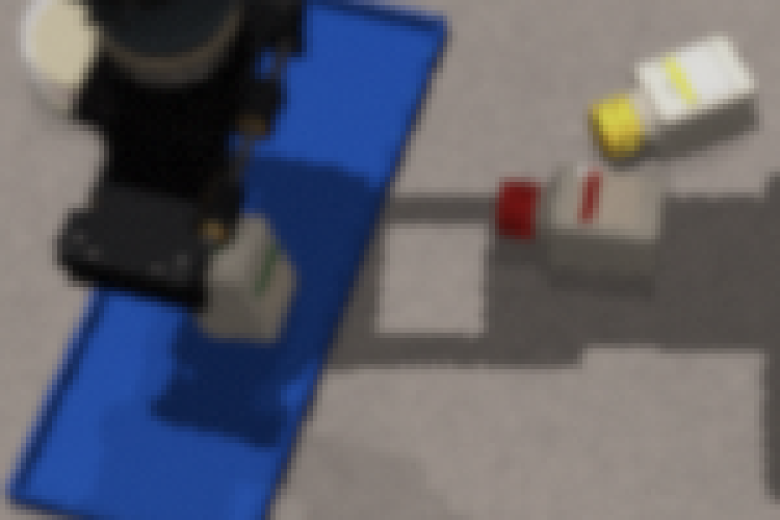

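```bash
cat >> h.py <<'E'
def proj(c,P):
    h=c["pixels"].shape[0]; f=h/2/np.tan(np.radians(c["vertical_fov"])/2)
    K=np.array([[f,0,c["cx"]],[0,f,c["cy"]],[0,0,1.]])
    T=np.linalg.inv(c["T"]); p=np.array(P,float)@T[:3,:3].T+T[:3,3]
    return cv2.projectPoints(p*[1,-1,-1],np.zeros(3),np.zeros(3),K,c["D"])[0].reshape(-1,2)
E
python3 - <<'E'
from h import *
s=camera("side")
im=cv2.resize(s["pixels"][210:310,180:330],(780,520),interpolation=3)
g=np.array([.6416,.2194,.1076])
for tilt,col in((0,(0,0,255)),(20,(0,255,255)),(40,(255,0,255))):
    a=np.radians(tilt); ax=np.array([np.sin(a),0,np.cos(a)]); bx=np.array([np.cos(a),0,-np.sin(a)]); by=np.array([0,1,0])
    P=[g+ax*(l-86)/1e3+bx*sx*.023+by*sy*.023 for l in(0,64) for sx,sy in((-1,-1),(-1,1),(1,1),(1,-1))]
    p=((proj(s,P)-[180,210])*5.2).astype(int)
    for q in(p[:4],p[4:]): cv2.polylines(im,[q],True,col,1)
    for i in range(4): cv2.line(im,tuple(map(int,p[i])),tuple(map(int,p[i+4])),col,1)
cv2.imwrite("pics/g6.png",im)
E
```

```text
(no output)
```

View pics/g6.png

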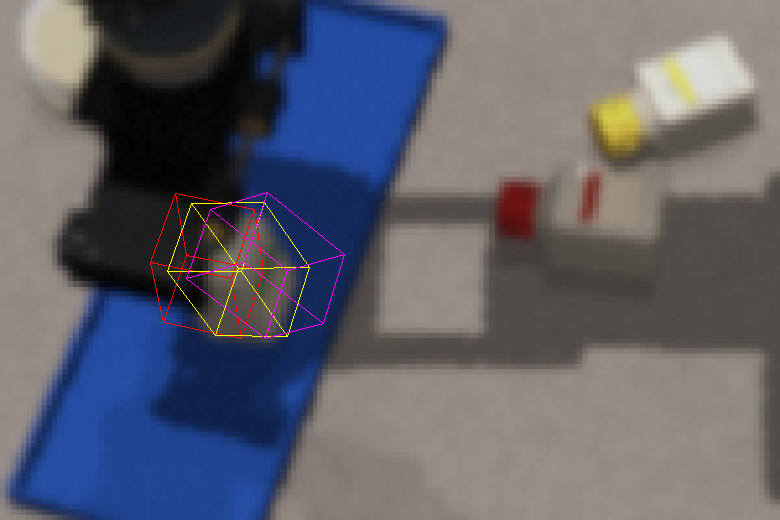

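>>> servo_tool(steps=[0.02,0.01,0,0.008,0,0.02,0.01,0,0.014,0,0.02,0.005,0,0.015,0,0.02,0,0,0.016,0,0.02,-0.006,0,0.016,0,0.02,-0.012,0,0.016,0,0.02,-0.018,0,0.017,0,0.02,-0.018,0,0.018,0,0.02,-0.018,0,0.018,0], force=3)

```text
time: 9.3
position: [0.6238, 0.2201, 0.2541]
tool_rot: [1.0, -0.018, 0.0, -0.0]
ft_force: [-2.2, -1.6, 4.3]
grip_width: 0.0306
```

```bash
cat > chk.py <<'E'
import sys
from h import *
# chk.py out y : overlay of bottle at tilts (deg about axis dir psi) under the grasp
s=camera("side"); o,R=tool(); M=R.as_matrix(); g=o["position"]+M[:,2]*.164
u,v=proj(s,[g])[0]; u0=int(np.clip(u-75,0,362)); v0=int(np.clip(v-40,0,284))
im=cv2.resize(s["pixels"][v0:v0+100,u0:u0+150],(780,520),interpolation=3); im=cv2.convertScaleAbs(im,alpha=1.5)
for tilt,col in((0,(0,0,255)),(20,(0,255,255))):
    a=np.radians(tilt); e=M[:,0]; ax=np.sin(a)*e+np.array([0,0,np.cos(a)]); bx=np.cos(a)*e-np.array([0,0,np.sin(a)]); by=M[:,1]
    P=[g+ax*(l-86)/1e3+bx*sx*.023+by*sy*.023 for l in(0,64) for sx,sy in((-1,-1),(-1,1),(1,1),(1,-1))]
    p=((proj(s,P)-[u0,v0])*5.2).astype(int)
    for q in(p[:4],p[4:]): cv2.polylines(im,[q],True,col,1)
    for i in range(4): cv2.line(im,tuple(map(int,p[i])),tuple(map(int,p[i+4])),col,1)
cv2.imwrite(sys.argv[1],im)
E
python3 chk.py pics/g7.png;  python3 d.py .64 .22 .092 -2
```

```text
t 9.35 grasp [0.624  0.2202 0.09  ] psi -2.0 w 0.0312 F [-0.9  0.9  3.7] q [0.17 0.76 1.45 0.   0.94 1.78]
shift [ 0.016  -0.0004 -0.0019] turn -0.0 or 3.141
```

View pics/g7.png

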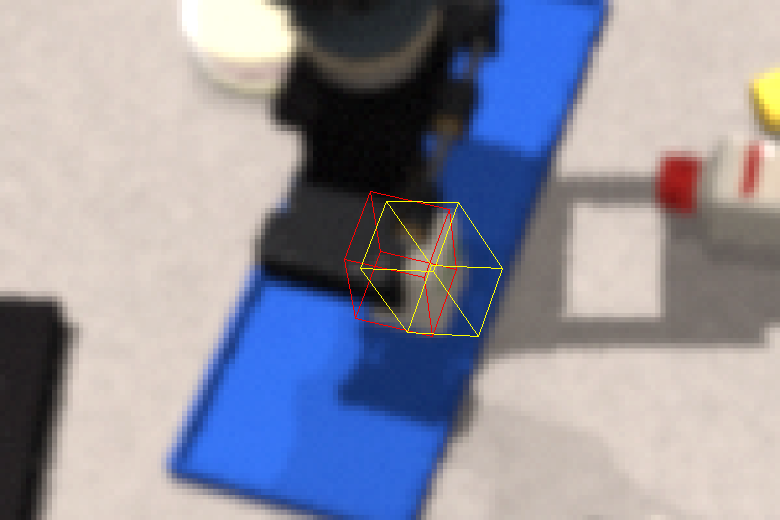

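>>> servo_tool(steps=[0.033,0,0,-0.001,0,0.036,0,0,-0.002,0,0.04,0,0,-0.002,0,0.048,0,0,-0.002,0,0.048,0,0,-0.002,0,0.048,0,0,-0.03,0,0.048,0,0,-0.06,0,0.048,-0.06,0,-0.06,0,0.048,-0.12,0.06,-0.06,0,0.048,-0.17,0.12,-0.06,0,0.048,-0.17,0.12,-0.06,0])

```text
time: 10.72
position: [0.447, 0.105, 0.3135]
tool_rot: [1.0, -0.018, -0.001, 0.0]
ft_force: [0.4, -1.2, -0.3]
grip_width: 0.0481
```

```bash
python3 d.py .489 .1235 .1 2.5; python3 - <<'E'
from h import *
t=camera("top");s=camera("side")
cv2.imwrite("pics/g8.png",np.hstack([cv2.resize(t["pixels"][120:250,100:300],(400,260)),cv2.resize(s["pixels"][210:310,180:330],(390,260))]))
E
```

```text
t 10.72 grasp [0.4467 0.105  0.1495] psi -2.0 w 0.0481 F [ 0.4 -1.2 -0.3] q [-0.01  0.46  1.93 -0.    0.75  1.59]
shift [ 0.0417 -0.02    0.0495] turn -0.079 or 3.063
```

View pics/g8.png

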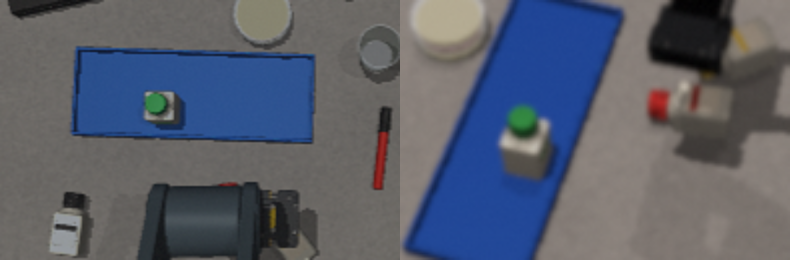

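>>> servo_tool(steps=[0.058,0.042,-0.02,0,-0.079,0.058,0.042,-0.02,0.03,-0.079,0.058,0.042,-0.02,0.06,-0.079,0.058,0.042,-0.02,0.06,-0.079,0.058,0.042,-0.02,0.06,-0.079])

```text
time: 11.45
position: [0.4929, 0.125, 0.254]
tool_rot: [1.0, 0.022, 0.001, -0.0]
ft_force: [0.7, -0.0, -0.4]
grip_width: 0.058
```

```bash
python3 d.py .489 .1235 .025 2.5; python3 - <<'E'
from h import *
t=camera("top");s=camera("side")
cv2.imwrite("pics/r1.png",np.hstack([cv2.resize(t["pixels"][120:250,100:300],(400,260)),cv2.resize(s["pixels"][210:310,210:360],(390,260))]))
E
```

```text
t 11.45 grasp [0.4931 0.125  0.09  ] psi 2.5 w 0.058 F [ 0.7 -0.  -0.4] q [0.03 0.62 1.85 0.   0.67 1.55]
shift [-0.0043  0.0013  0.065 ] turn 0.0 or -3.141
```

View pics/r1.png

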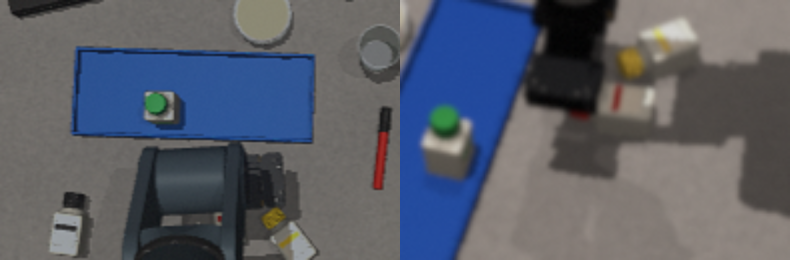

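The gripper is above the red cap and red hasn't moved. Descend and close.

>>> servo_tool(steps=[0.058,-0.004,0.001,0.035,0,0.058,-0.004,0.001,0.055,0,0.058,-0.004,0.001,0.065,0,0.058,-0.004,0.001,0.065,0,0.02,-0.004,0.001,0.065,0,0.02,-0.004,0.001,0.065,0,0.02,-0.004,0.001,0.065,0,0.02,-0.004,0.001,0.065,0,0.02,-0.004,0.001,0.065,0], force=3)

```text
time: 12.68
position: [0.4884, 0.1234, 0.1886]
tool_rot: [1.0, 0.022, 0.0, 0.0]
ft_force: [-0.0, -0.3, 1.8]
grip_width: 0.0306
```

>>> servo_tool(steps=[0.02,-0.004,0,-0.012,0,0.02,-0.009,0,-0.022,0,0.02,-0.015,0,-0.032,0,0.02,-0.023,0,-0.04,0,0.02,-0.032,0,-0.047,0,0.02,-0.042,0,-0.054,0,0.02,-0.052,0,-0.059,0,0.02,-0.063,0,-0.063,0,0.02,-0.075,0,-0.066,0,0.02,-0.087,0,-0.067,0,0.02,-0.099,0,-0.067,0,0.02,-0.108,0,-0.066,0], force=3)

```text
time: 14.18
position: [0.3793, 0.1187, 0.2543]
tool_rot: [1.0, 0.022, -0.0, -0.0]
ft_force: [0.4, -0.2, -0.6]
grip_width: 0.0309
```

```bash
python3 chk.py pics/r2.png;  python3 d.py .4 .1235 .14 2.5
```

```text
t 14.22 grasp [0.3776 0.1187 0.0901] psi 2.5 w 0.0307 F [-2.4  0.2 -0.6] q [ 0.02  0.54  2.12 -0.    0.48  1.55]
shift [ 0.0225 -0.0038 -0.0499] turn 0.0 or -3.141
```

View pics/r2.png

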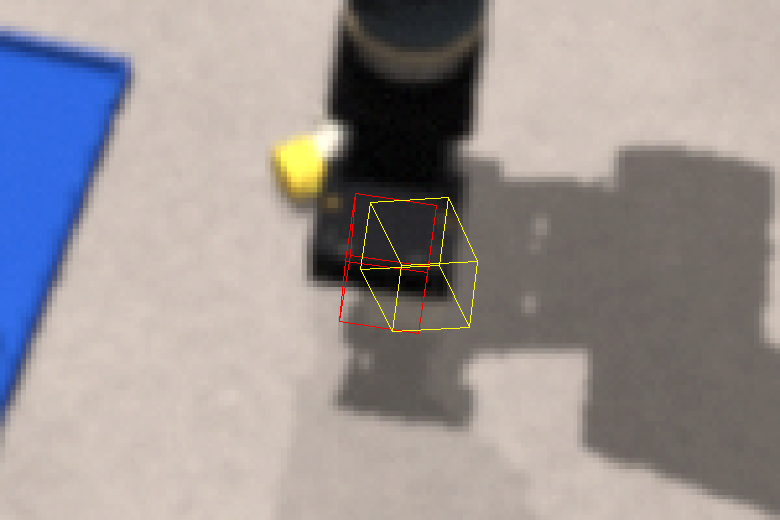

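>>> servo_tool(steps=[0.02,0,0,-0.02,0,0.02,0.01,0,-0.045,0,0.02,0.025,0,-0.05,0,0.02,0.04,0,-0.05,0,0.02,0.04,0,-0.05,0], force=5)

```text
time: 14.85
position: [0.4215, 0.1204, 0.3041]
tool_rot: [1.0, 0.022, 0.001, 0.0]
ft_force: [-0.7, -0.4, -1.7]
grip_width: 0.0307
```

```bash
python3 chk.py pics/r3.png;  python3 d.py .63 .13 .14 -2
```

```text
t 14.9 grasp [0.4201 0.1204 0.1398] psi 2.5 w 0.0304 F [-0.5 -0.  -1.4] q [ 0.02  0.46  1.99 -0.    0.69  1.55]
shift [ 0.2101 -0.0004 -0.0005] turn 0.079 or -3.063
```

View pics/r3.png

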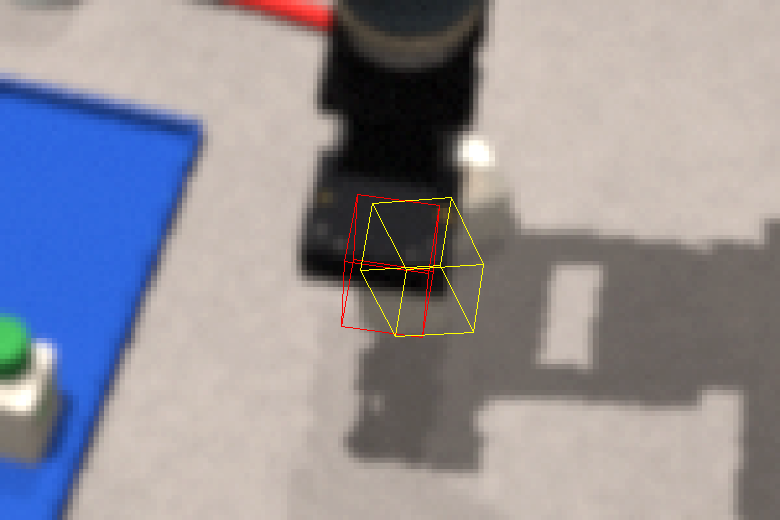

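>>> servo_tool(steps=[0.02,0.04,0,0,0.03,0.02,0.08,0,0,0.05,0.02,0.12,0,0,0.079,0.02,0.16,0,0,0.079,0.02,0.19,0,0,0.079,0.02,0.21,0,0,0.079,0.02,0.21,0,0,0.079,0.02,0.21,0,0.015,0.079,0.02,0.21,0,0.03,0.079,0.02,0.21,0,0.03,0.079,0.02,0.21,0,0.03,0.079], force=5)

```text
time: 16.27
position: [0.6299, 0.1297, 0.2742]
tool_rot: [1.0, -0.018, -0.0, -0.0]
ft_force: [0.5, -0.2, -1.6]
grip_width: 0.0309
```

```bash
python3 chk.py pics/r4.png;  python3 d.py .63 .13 .095 -2
```

```text
t 16.32 grasp [0.6302 0.1297 0.1106] psi -2.0 w 0.0305 F [ 0.3 -0.5 -1.3] q [0.03 0.71 1.49 0.   0.94 1.64]
shift [-0.0002 -0.0003  0.0156] turn -0.0 or 3.141
```

View pics/r4.png

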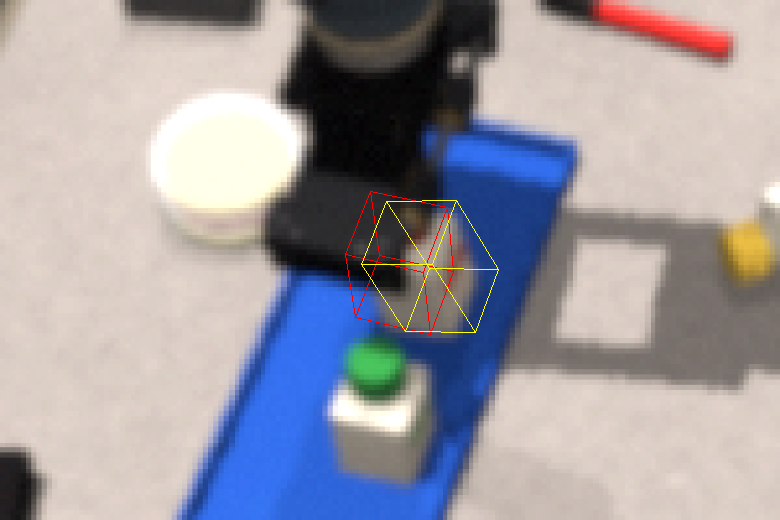

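>>> servo_tool(steps=[0.02,0.005,0,0.01,0,0.02,0.005,0,0.016,0,0.02,0,0,0.018,0,0.02,-0.005,0,0.019,0,0.02,-0.01,0,0.02,0,0.02,-0.01,0,0.021,0,0.02,-0.01,0,0.021,0], force=3)

```text
time: 17.2
position: [0.6207, 0.13, 0.2542]
tool_rot: [1.0, -0.018, 0.001, -0.0]
ft_force: [1.3, 0.2, 4.2]
grip_width: 0.0308
```

```bash
python3 chk.py pics/r5.png;  python3 d.py .63 .13 .095 -2
```

```text
t 17.25 grasp [0.621  0.1301 0.0901] psi -2.0 w 0.0308 F [0.6 0.1 3.9] q [0.03 0.73 1.52 0.   0.89 1.64]
shift [ 0.009  -0.0003 -0.0049] turn -0.0 or 3.141
```

View pics/r5.png

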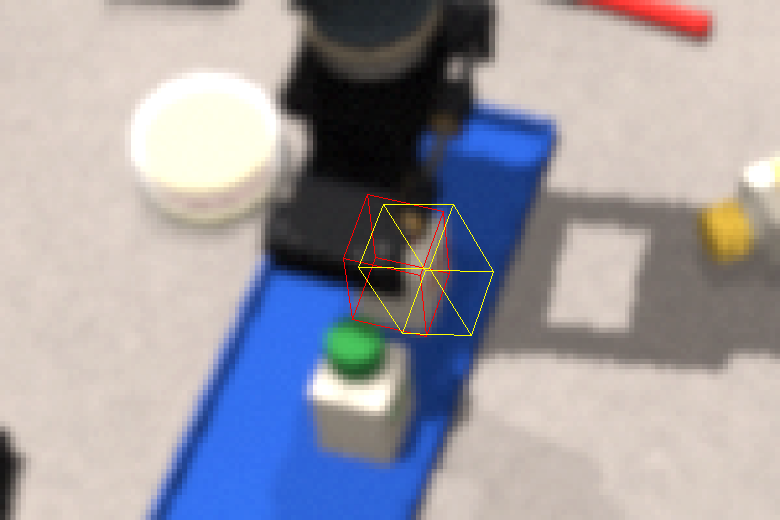

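>>> servo_tool(steps=[0.033,0,0,-0.001,0,0.036,0,0,-0.002,0,0.04,0,0,-0.002,0,0.048,0,0,-0.002,0,0.048,0,0,-0.002,0,0.048,0,0,-0.03,0,0.048,0,0,-0.07,0,0.048,-0.06,0,-0.07,0,0.048,-0.12,0.03,-0.07,-0.18,0.048,-0.165,0.06,-0.07,-0.36,0.048,-0.165,0.06,-0.07,-0.5,0.05,-0.165,0.06,-0.07,-0.646])

```text
time: 18.75
position: [0.4524, 0.0755, 0.3238]
tool_rot: [0.953, 0.302, 0.0, 0.0]
ft_force: [1.0, 0.2, -0.1]
grip_width: 0.0493
```

```bash
python3 d.py .4435 .055 .1 35; python3 - <<'E'
from h import *
t=camera("top");s=camera("side")
cv2.imwrite("pics/r6.png",np.hstack([cv2.resize(t["pixels"][120:250,100:300],(400,260)),cv2.resize(s["pixels"][200:300,190:340],(390,260))]))
for n in["yellow","black"]:
    for nm,c in(("top",t),("side",s)):
        for ce,st,l in blobs(mask(c,n),40):
            p=plane(c,[ce],.023)[0]
            if .35<p[0]<.55 and -.05<p[1]<.45: print(n,nm,p.round(3),st)
E
```

```text
t 18.75 grasp [0.4525 0.0755 0.1598] psi 35.2 w 0.0493 F [ 1.   0.2 -0.1] q [-0.08  0.44  1.92  0.    0.78  0.88]
shift [-0.0192  0.0116  0.0598] turn 0.004 or -3.138
black top [0.476 0.362] [132 216  11   8  69]
black side [0.48  0.364] [259 317   9  11  60]
```

View pics/r6.png

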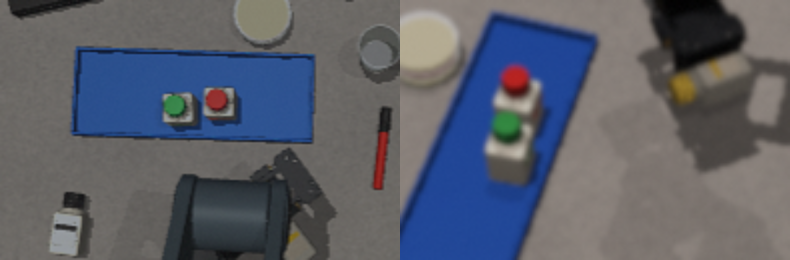

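Red and green both stand in the tray. Green has shifted about 3 cm towards red, probably the announced knock. Yellow is unmoved, so it's next.

>>> servo_tool(steps=[0.058,-0.019,0.012,0.03,0,0.058,-0.019,0.012,0.07,0,0.058,-0.019,0.012,0.1,0,0.058,-0.019,0.012,0.12,0,0.058,-0.019,0.012,0.135,0,0.058,-0.019,0.012,0.135,0,0.058,-0.019,0.012,0.135,0])

```text
time: 19.73
position: [0.4447, 0.0552, 0.1887]
tool_rot: [0.954, 0.3, 0.0, 0.0]
ft_force: [0.5, -0.0, 0.3]
grip_width: 0.058
```

```bash
python3 d.py .4435 .055 .025 35
```

```text
t 19.73 grasp [0.4448 0.0552 0.0247] psi 34.9 w 0.058 F [ 0.5 -0.   0.3] q [-0.13  0.72  2.02  0.    0.4   0.83]
shift [-0.0012 -0.0006 -0.0003] turn -0.001 or 3.141
```

>>> servo_tool(steps=[0.02,0,0,0,0,0.02,0,0,0,0,0.02,0,0,0,0,0.02,0,0,0,0,0.02,-0.004,0,-0.012,0,0.02,-0.009,0,-0.022,0,0.02,-0.015,0,-0.032,0,0.02,-0.023,0,-0.04,0,0.02,-0.032,0,-0.047,0,0.02,-0.042,0,-0.054,0,0.02,-0.052,0,-0.06,0,0.02,-0.06,0,-0.065,0], force=3)

```text
time: 21.22
position: [0.3941, 0.0205, 0.2536]
tool_rot: [0.954, 0.3, -0.001, -0.001]
ft_force: [-0.2, -0.3, -2.1]
grip_width: 0.0306
```

```bash
python3 chk.py pics/y1.png;  python3 d.py .42 .05 .14 35
```

```text
t 21.27 grasp [0.3932 0.0204 0.0899] psi 35.0 w 0.0309 F [-0.2 -0.4  1.1] q [-0.23  0.54  2.13 -0.    0.47  0.73]
shift [ 0.0388 -0.009  -0.0501] turn -0.0 or 3.141
```

View pics/y1.png

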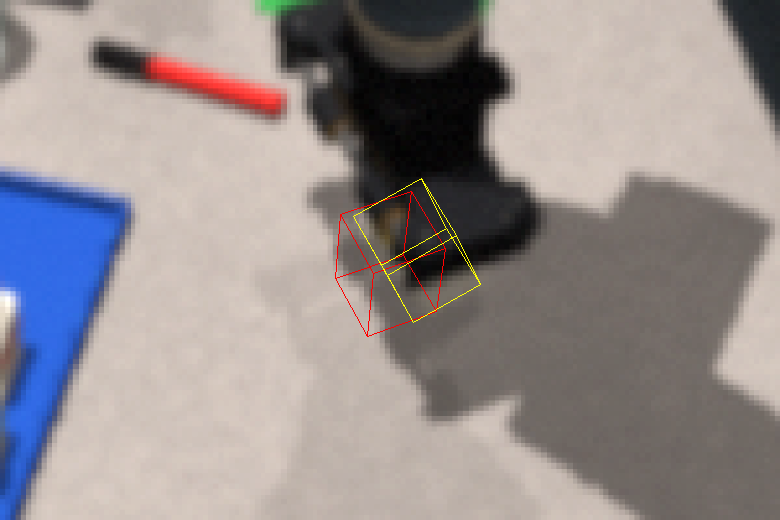

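Bottle hidden; lift and let it hang.

>>> servo_tool(steps=[0.02,0,0,-0.02,0,0.02,0,0,-0.035,0,0.02,0.01,0,-0.05,0,0.02,0.02,0,-0.055,0,0.02,0.04,0,-0.055,0,0.02,0.04,0,-0.055,0,0.02,0.04,0,-0.055,0], force=3)

```text
time: 22.15
position: [0.4272, 0.0438, 0.3078]
tool_rot: [0.954, 0.301, -0.001, -0.001]
ft_force: [-0.6, -0.7, -1.6]
grip_width: 0.0307
```

```bash
python3 chk.py pics/y2.png;  python3 d.py .62 .045 .145 0
```

```text
t 22.2 grasp [0.4267 0.0437 0.1439] psi 35.0 w 0.0308 F [-1.2 -0.4 -2.7] q [-0.16  0.44  2.   -0.    0.7   0.8 ]
shift [ 0.1591  0.1098 -0.0016] turn 0.611 or -2.531
```

View pics/y2.png

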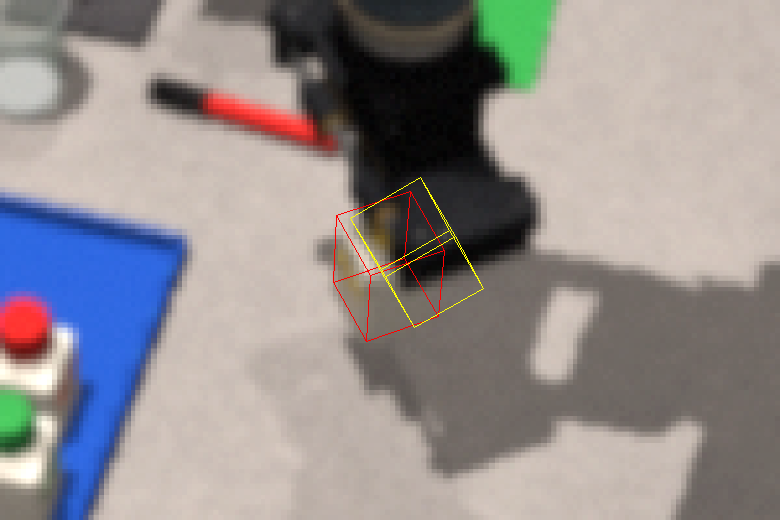

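>>> servo_tool(steps=[0.02,0.03,0.02,0,0.12,0.02,0.06,0.04,0,0.24,0.02,0.09,0.06,0,0.36,0.02,0.12,0.08,0,0.48,0.02,0.145,0.1,0,0.611,0.02,0.159,0.112,0,0.611,0.02,0.159,0.112,0,0.611,0.02,0.159,0.112,0.02,0.611,0.02,0.159,0.112,0.035,0.611,0.02,0.159,0.112,0.035,0.611], force=6)

```text
time: 23.45
position: [0.621, 0.0432, 0.2717]
tool_rot: [1.0, -0.0, -0.003, -0.0]
ft_force: [-0.4, 0.2, -1.7]
grip_width: 0.0307
```

```bash
python3 chk.py pics/y3.png;  python3 d.py .62 .045 .09 0
```

```text
t 23.5 grasp [0.6212 0.0432 0.1087] psi -0.0 w 0.0309 F [ 0.5 -0.1 -1.8] q [-0.11  0.69  1.54 -0.    0.91  1.46]
shift [-0.0012 -0.0018  0.0187] turn -0.0 or 3.141
```

View pics/y3.png

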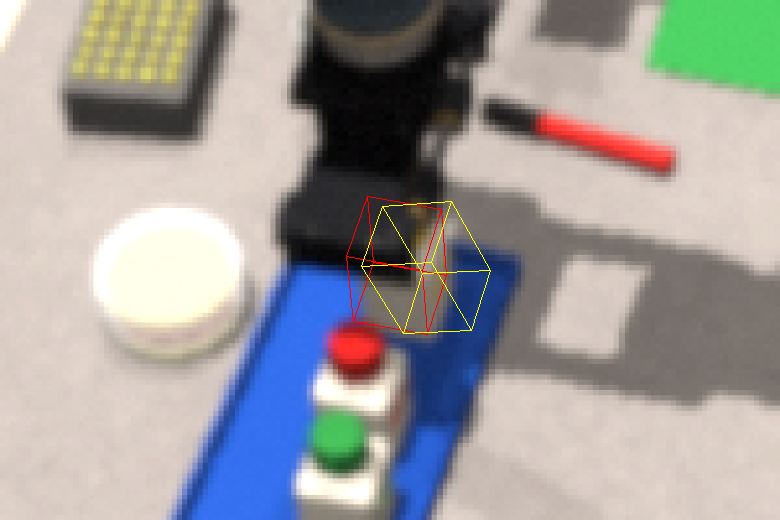

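>>> servo_tool(steps=[0.02,0.005,-0.001,0.01,0,0.02,0.005,-0.001,0.014,0,0.02,0.002,-0.001,0.016,0,0.02,-0.003,-0.001,0.017,0,0.02,-0.007,-0.001,0.018,0,0.02,-0.007,-0.001,0.019,0,0.02,-0.007,-0.001,0.019,0], force=3)

```text
time: 24.38
position: [0.6155, 0.0441, 0.2545]
tool_rot: [1.0, -0.0, 0.0, -0.0]
ft_force: [1.0, 0.8, 4.3]
grip_width: 0.0309
```

```bash
python3 chk.py pics/y4.png;  python3 d.py .62 .045 .09 0
```

```text
t 24.43 grasp [0.6156 0.0442 0.0905] psi -0.0 w 0.0307 F [ 1.2 -0.1  4. ] q [-0.11  0.71  1.57  0.    0.86  1.46]
shift [ 0.0044 -0.0008  0.0005] turn -0.0 or 3.141
```

View pics/y4.png

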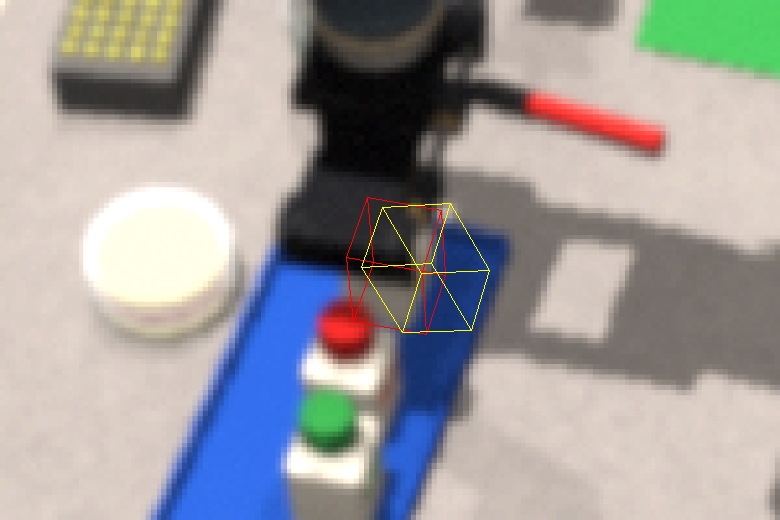

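>>> servo_tool(steps=[0.033,0,0,-0.001,0,0.036,0,0,-0.002,0,0.04,0,0,-0.002,0,0.048,0,0,-0.002,0,0.048,0,0,-0.002,0,0.048,0,0,-0.03,0,0.048,0,0,-0.07,0,0.048,-0.06,0,-0.07,0,0.048,-0.12,-0.04,-0.07,0,0.055,-0.137,-0.1,-0.07,0.08,0.058,-0.137,-0.16,-0.07,0.166,0.058,-0.137,-0.2,-0.07,0.166])

```text
time: 25.92
position: [0.4778, 0.2464, 0.3248]
tool_rot: [0.997, -0.083, 0.0, -0.0]
ft_force: [0.6, 0.3, -0.8]
grip_width: 0.0575
```

```bash
python3 d.py .479 .3615 .08 -9.5; python3 - <<'E'
from h import *
t=camera("top");s=camera("side")
cv2.imwrite("pics/y5.png",np.hstack([cv2.resize(t["pixels"][120:250,100:300],(400,260)),cv2.resize(s["pixels"][200:330,190:385],(390,260))]))
for n in["black"]:
    for nm,c in(("top",t),("side",s)):
        for ce,st,l in blobs(mask(c,n),40):
            p=plane(c,[ce],.023)[0]
            if .35<p[0]<.55 and -.05<p[1]<.45: print(n,nm,p.round(3),st)
E
```

```text
t 25.93 grasp [0.4779 0.2464 0.1608] psi -9.5 w 0.0575 F [ 0.6  0.3 -0.8] q [0.27 0.52 1.73 0.   0.89 2.  ]
shift [-0.0179 -0.1137  0.0808] turn 0.0 or -3.141
black side [0.48  0.364] [259 317   9  12  65]
```

View pics/y5.png

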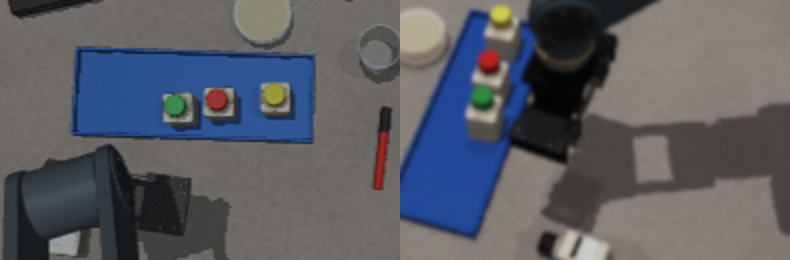

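Three bottles now stand, and black hasn't moved.

>>> servo_tool(steps=[0.058,-0.018,-0.06,0.03,0,0.058,-0.018,-0.114,0.06,0,0.058,-0.018,-0.114,0.08,0,0.058,-0.018,-0.114,0.11,0,0.058,-0.018,-0.114,0.125,0,0.058,-0.018,-0.114,0.135,0,0.058,-0.018,-0.114,0.135,0,0.058,-0.018,-0.114,0.135,0])

```text
time: 27.02
position: [0.4801, 0.3595, 0.1903]
tool_rot: [0.997, -0.083, 0.001, -0.0]
ft_force: [0.0, 0.6, 0.3]
grip_width: 0.0579
```

```bash
python3 d.py .479 .3615 .025 -9.5
```

```text
t 27.02 grasp [0.4804 0.3597 0.0263] psi -9.5 w 0.0579 F [0.  0.6 0.3] q [ 0.46  0.8   1.63 -0.    0.71  2.19]
shift [-0.0017 -0.0016  0.0013] turn -0.001 or 3.141
```

>>> servo_tool(steps=[0.02,-0.001,0,0,0,0.02,-0.001,0,0,0,0.02,-0.001,0,0,0,0.02,-0.001,0,0,0,0.02,-0.004,0,-0.012,0,0.02,-0.009,0,-0.022,0,0.02,-0.015,0,-0.032,0,0.02,-0.023,0,-0.04,0,0.02,-0.032,0,-0.047,0,0.02,-0.042,0,-0.054,0,0.02,-0.052,0,-0.06,0,0.02,-0.063,0,-0.064,0], force=3)

```text
time: 28.52
position: [0.4166, 0.3701, 0.2536]
tool_rot: [0.997, -0.083, -0.0, 0.0]
ft_force: [0.1, -0.2, -1.1]
grip_width: 0.0307
```

>>> servo_tool(steps=[0.02,-0.012,0,-0.003,0,0.02,-0.024,0,-0.004,0,0.02,-0.036,0,-0.004,0,0.02,-0.045,0,-0.002,0,0.02,-0.045,0,-0.02,0,0.02,-0.045,0,-0.04,0,0.02,-0.035,0,-0.055,0,0.02,-0.02,0,-0.055,0,0.02,0,0,-0.055,0,0.02,0,0,-0.055,0], force=3)

```text
time: 29.78
position: [0.4196, 0.3696, 0.3077]
tool_rot: [0.996, -0.084, 0.0, -0.0]
ft_force: [-0.7, 0.1, -2.0]
grip_width: 0.0309
```

```bash
python3 chk.py pics/k1.png;  python3 d.py .635 .305 .145 -4
```

```text
t 29.82 grasp [0.4182 0.3695 0.1435] psi -9.6 w 0.0307 F [-0.3 -0.2 -1.2] q [0.52 0.57 1.69 0.   0.88 2.26]
shift [ 0.2245  0.0273 -0.0017] turn -0.098 or 3.044
```

View pics/k1.png

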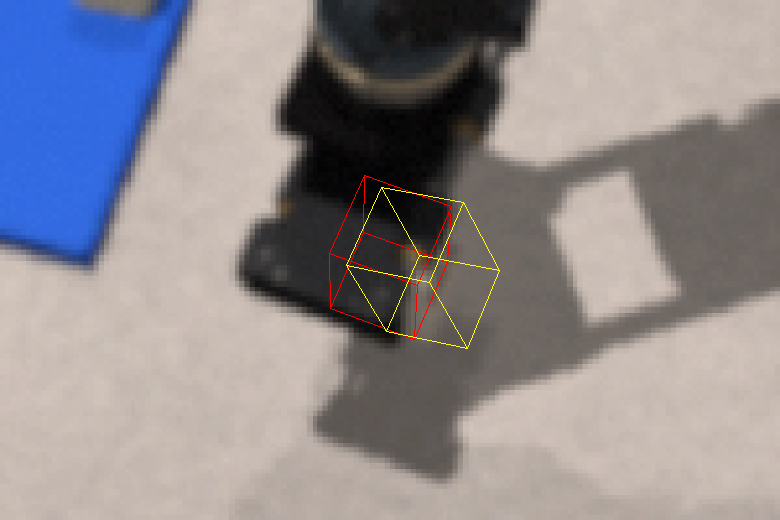

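>>> servo_tool(steps=[0.02,0.04,0.005,0,-0.02,0.02,0.08,0.01,0,-0.05,0.02,0.12,0.015,0,-0.08,0.02,0.16,0.02,0,-0.098,0.02,0.2,0.025,0,-0.098,0.02,0.22,0.03,0,-0.098,0.02,0.22,0.03,0,-0.098,0.02,0.22,0.03,0.02,-0.098,0.02,0.22,0.03,0.034,-0.098,0.02,0.22,0.03,0.034,-0.098,0.02,0.22,0.03,0.034,-0.098], force=6)

```text
time: 31.2
position: [0.6292, 0.3044, 0.2742]
tool_rot: [0.999, -0.034, -0.0, 0.0]
ft_force: [0.2, 0.3, -1.3]
grip_width: 0.0307
```

```bash
python3 chk.py pics/k2.png;  python3 d.py .63 .3 .09 -4
```

```text
t 31.25 grasp [0.6296 0.3044 0.1108] psi -3.9 w 0.0311 F [ 0.   0.5 -1.8] q [0.29 0.77 1.33 0.   1.04 1.93]
shift [0.0006 0.0044 0.0208] turn 0.002 or -3.14
```

View pics/k2.png

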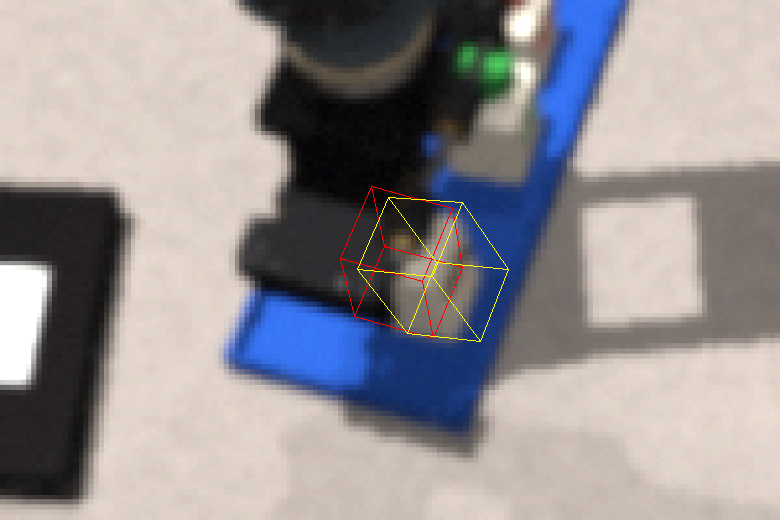

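>>> servo_tool(steps=[0.02,0.005,0,0.01,0,0.02,0.005,0,0.016,0,0.02,0,0,0.018,0,0.02,-0.005,0,0.019,0,0.02,-0.01,0,0.02,0,0.02,-0.012,0,0.021,0,0.02,-0.012,0,0.021,0], force=3)

```text
time: 32.12
position: [0.6177, 0.3049, 0.254]
tool_rot: [0.999, -0.034, 0.001, -0.0]
ft_force: [0.9, -1.0, 4.3]
grip_width: 0.0311
```

```bash
python3 chk.py pics/k3.png;  python3 d.py .63 .3 .09 -4
```

```text
t 32.17 grasp [0.618  0.3049 0.0899] psi -3.9 w 0.0308 F [ 1.6 -0.7  4.2] q [ 0.3   0.79  1.37 -0.    0.98  1.94]
shift [ 0.0123  0.0041 -0.    ] turn 0.002 or -3.14
```

View pics/k3.png

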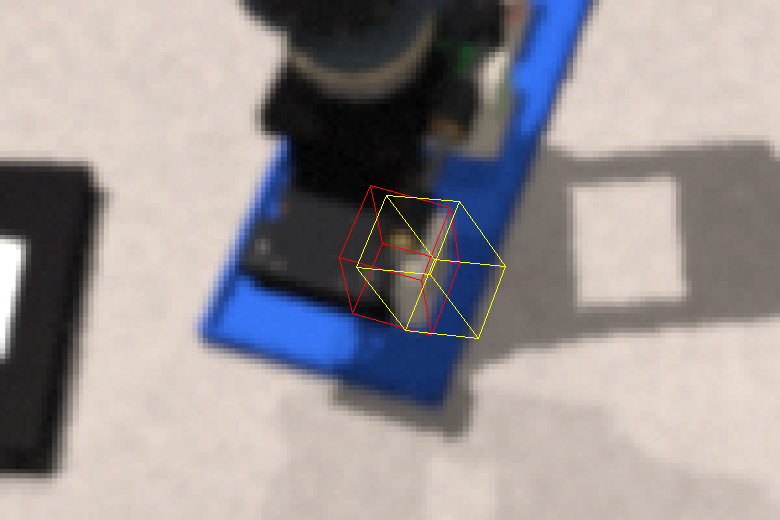

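>>> servo_tool(steps=[0.033,0,0,-0.001,0,0.036,0,0,-0.002,0,0.04,0,0,-0.002,0,0.048,0,0,-0.002,0,0.048,0,0,-0.002,0,0.048,0,0,-0.03,0,0.048,0,0,-0.08,0,0.048,-0.05,0,-0.12,0,0.048,-0.1,0.04,-0.15,0,0.055,-0.15,0.1,-0.18,0,0.055,-0.15,0.16,-0.2,0,0.055,-0.15,0.22,-0.2,0])

```text
time: 33.67
position: [0.4547, 0.1169, 0.4527]
tool_rot: [0.999, -0.033, 0.002, -0.0]
ft_force: [2.0, -0.6, 1.2]
grip_width: 0.0544
```

```bash
python3 d.py .46 -.05 .29 -2; python3 - <<'E'
from h import *
t=camera("top");s=camera("side")
cv2.imwrite("pics/k4.png",np.hstack([cv2.resize(t["pixels"][120:250,100:300],(400,260)),cv2.resize(s["pixels"][190:320,180:375],(390,260))]))
for n in["orange","red","green","yellow"]:
    for nm,c in(("top",t),("side",s)):
        for ce,st,l in blobs(mask(c,n),12):
            z=.24 if n=="orange" else .1
            p=plane(c,[ce],z)[0]
            if .5<p[0]<.75 and -.4<p[1]<.45: print(n,nm,ce.round(1),p.round(3),st)
E
```

```text
t 33.67 grasp [0.4553 0.1169 0.2887] psi -3.8 w 0.0544 F [ 2.  -0.6  1.2] q [ 0.01  0.25  1.75 -0.    1.14  1.65]
shift [ 0.0157  0.1662 -0.0013] turn -0.031 or 3.111
orange top [341.9 174.4] [ 0.579 -0.238] [337 172  11   6  59]
red top [207.9 169.3] [0.618 0.129] [203 165  11  10  80]
red top [289.8 199.4] [ 0.523 -0.11 ] [287 186   7  29 121]
red side [234.2 230. ] [0.619 0.134] [230 225  10  10  75]
green top [186.9 172.5] [0.611 0.191] [182 168  11  10  84]
green side [230.4 248.1] [0.613 0.197] [226 244  10  10  81]
yellow top [236.6 166.8] [0.624 0.044] [232 162  10  11  83]
yellow side [239.9 207.4] [0.625 0.049] [236 203   9   9  69]
```

View pics/k4.png

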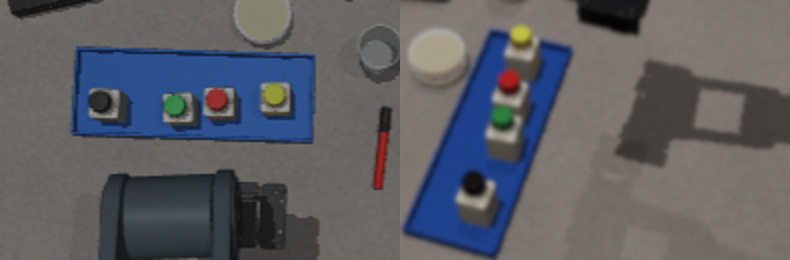

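All four bottles stand cap up in the tray: black (100,100), green (175,105), red (217,98), yellow (274,95) in the left panel. Next I locate the basket grip.

```bash
python3 - <<'E'
from h import *
t=camera("top");s=camera("side")
for z in(.2,.22,.24):
  for c in(t,s):
    l=[b for b in blobs(mask(c,"orange"),12) if abs(plane(c,[b[0]],.24)[0]-[.579,-.236]).max()<.03][0]
    r=rect(c,l[2],z); print(z,plane(c,[l[0]],z).round(4),np.round(r[0],4),np.round(r[1],3),r[2])
a=blobs(mask(t,"orange"),12);b=blobs(mask(s,"orange"),12)
pa=[x[0] for x in a if abs(x[0][0]-342)<4 and abs(x[0][1]-174)<4][0]; pb=[x[0] for x in b if abs(x[0][0]-275)<5 and abs(x[0][1]-114)<5][0]
print(tri(t,[pa],s,[pb]))
g=mask(t,"green"); l=max(blobs(g),key=lambda b:b[1][4]); r=rect(t,l[2],.003); print("mat",r)
# check picture of projected block corners
P=[[.578+sx*.008,-.235+sy*.014,z] for z in(.2,.24) for sx,sy in((-1,-1),(-1,1),(1,1),(1,-1))]
im=[]
for c in(t,s):
    p=proj(c,P);u0,v0=p.mean(0).astype(int)-20
    i=cv2.resize(c["pixels"][v0:v0+40,u0:u0+40],(390,390),interpolation=0)
    q=((p-[u0,v0]+.5)*9.75).astype(int)
    for k in(q[:4],q[4:]): cv2.polylines(i,[k],True,(255,255,0),1)
    im.append(i)
cv2.imwrite("pics/b1.png",np.hstack(im))
E
```

```text
0.2 [[ 0.5826 -0.2461]] [ 0.5824 -0.2465] [0.027 0.014] 88.52239227294922Traceback (most recent call last):
  File "<stdin>", line 5, in <module>
IndexError: list index out of range
```

```bash
python3 - <<'E'
from h import *
t=camera("top");s=camera("side")
print(tri(t,[[341.9,174.4]],s,[[275,114.1]]), plane(s,[[275,114.1]],.22),plane(t,[[341.9,174.4]],.235))
l=max(blobs(mask(t,"green")),key=lambda b:b[1][4]); print("mat",rect(t,l[2],.003))
P=[[.579+sx*.008,-.238+sy*.014,z] for z in(.2,.24) for sx,sy in((-1,-1),(-1,1),(1,1),(1,-1))]
im=[]
for px,c in((t["pixels"],t),(cv2.imread("pics/side0.png"),s)):
    p=proj(c,P);u0,v0=p.mean(0).astype(int)-20
    i=cv2.resize(px[v0:v0+40,u0:u0+40],(390,390),interpolation=0)
    q=((p-[u0,v0]+.5)*9.75).astype(int)
    for k in(q[:4],q[4:]): cv2.polylines(i,[k],True,(255,255,0),1)
    im.append(i)
cv2.imwrite("pics/b1.png",np.hstack(im))
E
```

```text
(array([ 0.57933967, -0.23911503,  0.23450645]), np.float64(0.0006009632059093121)) [[ 0.58331188 -0.25542706]] [[ 0.57899006 -0.23905784]]
mat ((0.4346656799316406, -0.32812440395355225), (0.2761642038822174, 0.14913862943649292), 86.91641235351562)
```

View pics/b1.png

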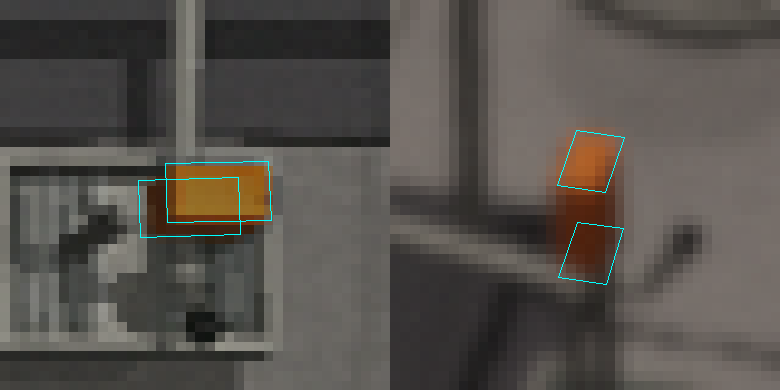

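>>> servo_tool(steps=[0.055,0.016,0.06,-0.015,-0.031,0.055,0.016,0.12,-0.025,-0.031,0.055,0.016,0.17,-0.03,-0.031,0.055,0.06,0.22,-0.03,-0.031,0.055,0.1,0.28,-0.03,-0.031,0.055,0.142,0.34,-0.03,-0.031,0.055,0.148,0.347,-0.03,-0.031,0.055,0.148,0.347,-0.03,-0.031,0.055,0.148,0.347,-0.03,-0.031])

```text
time: 35.1
position: [0.5803, -0.2368, 0.4799]
tool_rot: [1.0, -0.018, -0.001, -0.001]
ft_force: [-0.5, 0.6, 0.1]
grip_width: 0.0546
```

```bash
python3 d.py .58 -.239 .222 -2; python3 - <<'E'
from h import *
t=camera("top");s=camera("side")
cv2.imwrite("pics/b2.png",np.hstack([cv2.resize(t["pixels"][110:240,270:470],(400,260)),cv2.resize(s["pixels"][60:190,200:395],(390,260))]))
E
```

```text
t 35.1 grasp [ 0.5799 -0.2365  0.3159] psi -2.0 w 0.0546 F [-0.5  0.6  0.1] q [-0.57  0.46  1.34  0.    1.35  1.04]
shift [0.0004 0.0027 0.0939] turn -0.0 or 3.141
```

View pics/b2.png

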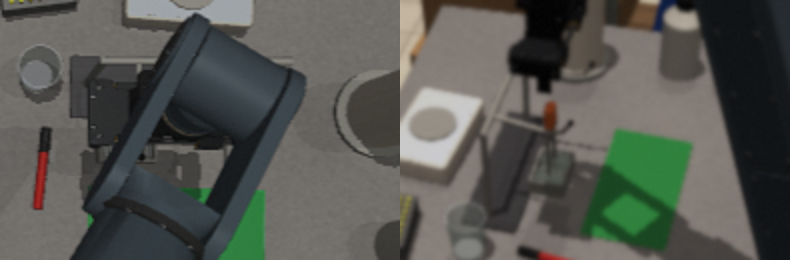

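The gripper is above the orange grip (right panel: fingers at 545,85, block at 550,115). Descend.

>>> servo_tool(steps=[0.055,0,0.001,0.03,0,0.055,0,0.001,0.06,0,0.055,0,0.001,0.08,0,0.055,0,0.001,0.093,0,0.055,0,0.001,0.093,0,0.055,0,0.001,0.093,0])

```text
time: 35.95
position: [0.5801, -0.2394, 0.389]
tool_rot: [1.0, -0.018, 0.001, 0.001]
ft_force: [1.0, -0.2, 0.4]
grip_width: 0.0548
```

```bash
python3 d.py .58 -.239 .222 -2; python3 - <<'E'
from h import *
s=camera("side")
cv2.imwrite("pics/b3.png",cv2.resize(s["pixels"][80:170,220:340],(720,540),interpolation=3))
E
```

```text
t 35.95 grasp [ 0.5804 -0.2396  0.225 ] psi -2.1 w 0.0548 F [ 1.  -0.2  0.4] q [-0.57  0.55  1.44  0.    1.15  1.04]
shift [-0.0004 -0.0006  0.003 ] turn -0.002 or 3.14
```

View pics/b3.png

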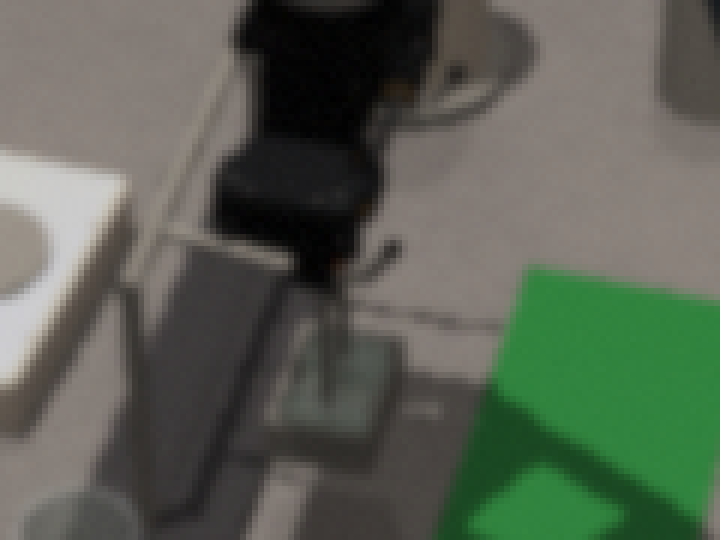

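Well placed. Close on the block.

>>> servo_tool(steps=[0.02,0,0,0.001,0,0.02,0,0,0.001,0,0.02,0,0,0.001,0,0.02,0,0,0.001,0,0.02,0,0,0.001,0], force=25)

```text
time: 36.62
position: [0.5799, -0.2396, 0.387]
tool_rot: [1.0, -0.019, 0.0, -0.0]
ft_force: [0.4, -0.5, -0.0]
grip_width: 0.0277
```

>>> servo_tool(steps=[0.02,0,0,-0.01,0,0.02,0,0,-0.025,0,0.02,0,0,-0.04,0,0.02,0,0,-0.05,0,0.02,0,0,-0.05,0,0.02,0,0,-0.05,0])

```text
time: 37.38
position: [0.5797, -0.2394, 0.4366]
tool_rot: [1.0, -0.019, -0.0, -0.0]
ft_force: [0.3, -0.1, -2.1]
grip_width: 0.0279
```

```bash
python3 d.py .58 -.239 .27 -2; python3 - <<'E'
from h import *
s=camera("side")
cv2.imwrite("pics/b4.png",cv2.resize(s["pixels"][80:170,220:340],(720,540),interpolation=3))
E
```

```text
t 37.38 grasp [ 0.5795 -0.2394  0.2726] psi -2.1 w 0.0279 F [ 0.3 -0.1 -2.1] q [-0.57  0.5   1.39 -0.    1.25  1.04]
shift [ 0.0005 -0.0004  0.0026] turn -0.002 or 3.139
```

View pics/b4.png

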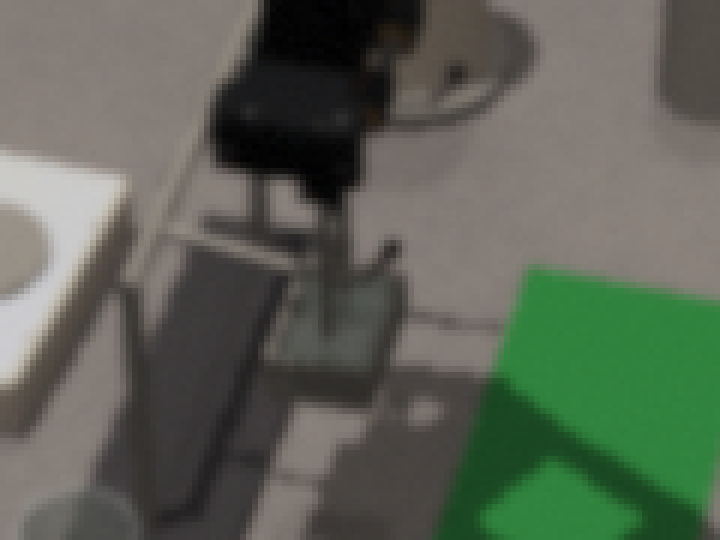

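>>> servo_tool(steps=[0.02,-0.015,0,0,0,0.02,-0.035,0,0,0,0.02,-0.055,0,0,0,0.02,-0.08,0,0,0,0.02,-0.11,0,0,0,0.02,-0.14,0,0,0,0.02,-0.14,0.03,0,0,0.02,-0.14,0.06,0,0,0.02,-0.14,0.085,0,0,0.02,-0.14,0.085,0,0,0.02,-0.14,0.085,0,0])

```text
time: 38.8
position: [0.4364, -0.3186, 0.4365]
tool_rot: [1.0, -0.019, -0.001, -0.001]
ft_force: [0.7, 0.3, -1.0]
grip_width: 0.0278
```

```bash
python3 d.py .436 -.326 .147 -2; python3 - <<'E'
from h import *
s=camera("side");t=camera("top")
cv2.imwrite("pics/b5.png",np.hstack([cv2.resize(t["pixels"][130:260,290:450],(320,260)),cv2.resize(s["pixels"][80:200,230:380],(450,360))[50:310]]))
E
```

```text
t 38.8 grasp [ 0.4362 -0.3183  0.2725] psi -2.1 w 0.0278 F [ 0.7  0.3 -1. ] q [-0.84  0.38  1.61  0.    1.16  0.77]
shift [0.0002 0.008  0.1255] turn -0.002 or 3.139
```

View pics/b5.png

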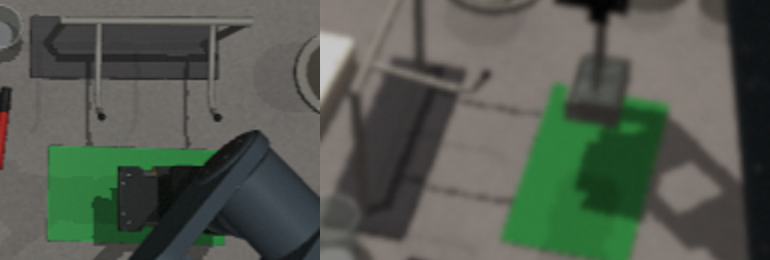

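>>> servo_tool(steps=[0.02,0,0.005,0.03,0,0.02,0,0.005,0.06,0,0.02,0,0.005,0.09,0,0.02,0,0.005,0.108,0,0.02,0,0.005,0.114,0,0.02,0,0.005,0.118,0,0.02,0,0.005,0.121,0,0.02,0,0.005,0.123,0,0.02,0,0.005,0.123,0])

```text
time: 40.02
position: [0.4366, -0.3243, 0.3142]
tool_rot: [1.0, -0.019, 0.0, 0.0]
ft_force: [-0.9, -0.2, -1.3]
grip_width: 0.0277
```

```bash
python3 d.py .436 -.326 .147 -2; python3 - <<'E'
from h import *
s=camera("side")
cv2.imwrite("pics/b6.png",cv2.resize(s["pixels"][100:200,260:380],(720,600),interpolation=3))
E
```

```text
t 40.02 grasp [ 0.4367 -0.3244  0.1502] psi -2.1 w 0.0277 F [-0.9 -0.2 -1.3] q [-0.84  0.55  1.72  0.    0.87  0.76]
shift [-0.0006  0.0016  0.0032] turn -0.002 or 3.139
```

View pics/b6.png

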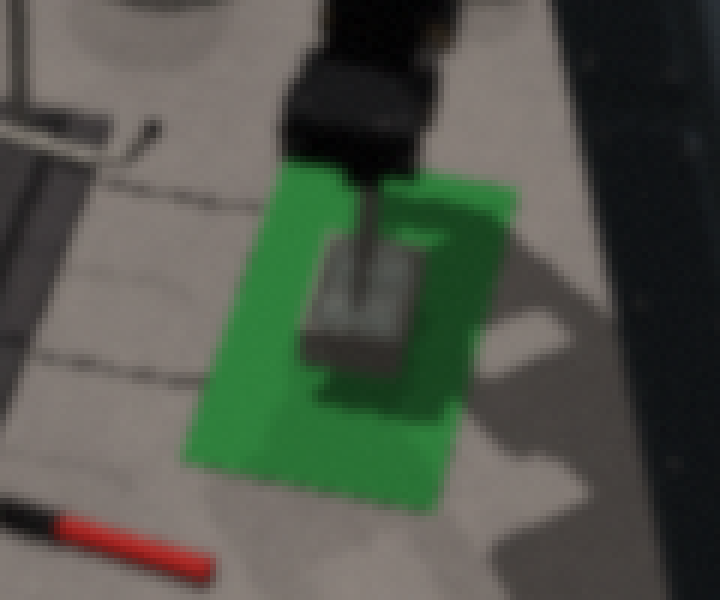

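Not yet touching, so lower slowly until force appears.

>>> servo_tool(steps=[0.02,0,0,0.001,0,0.02,0,0,0.002,0,0.02,0,0,0.003,0,0.02,0,0,0.003,0])

```text
time: 40.58
position: [0.4366, -0.3243, 0.3123]
tool_rot: [1.0, -0.019, 0.0, 0.0]
ft_force: [-1.5, 1.7, 7.8]
grip_width: 0.0276
```

>>> servo_tool(steps=[0.02,0,0,-0.001,0,0.032,0,0,-0.001,0,0.045,0,0,-0.001,0,0.06,0,0,-0.001,0,0.06,0,0,-0.001,0,0.06,0,0,-0.03,0,0.06,0,0,-0.07,0,0.06,0,0,-0.12,0,0.06,0,0.06,-0.14,0,0.06,-0.05,0.12,-0.14,0,0.06,-0.1,0.18,-0.14,0,0.06,-0.1,0.22,-0.14,0])

```text
time: 42.08
position: [0.3283, -0.5364, 0.451]
tool_rot: [1.0, -0.019, -0.0, -0.001]
ft_force: [0.9, -0.6, 0.2]
grip_width: 0.06
```

```bash
python3 d.py .436 -.326 .147 -2; python3 - <<'E'
from h import *
s=camera("side");t=camera("top")
cv2.imwrite("pics/f_side.png",s["pixels"]);cv2.imwrite("pics/f_top.png",cv2.resize(t["pixels"],(700,525)))
E
```

```text
t 42.08 grasp [ 0.3283 -0.5362  0.287 ] psi -2.2 w 0.06 F [ 0.9 -0.6  0.2] q [-1.2   0.49  1.37  0.    1.29  0.41]
shift [ 0.0997 -0.2139  0.1403] turn -0.003 or 3.139
```

View pics/f_side.png

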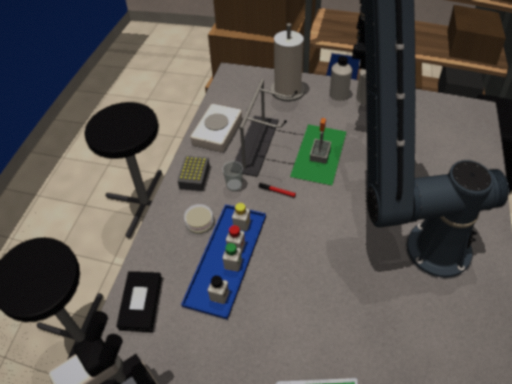

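View pics/f_top.png

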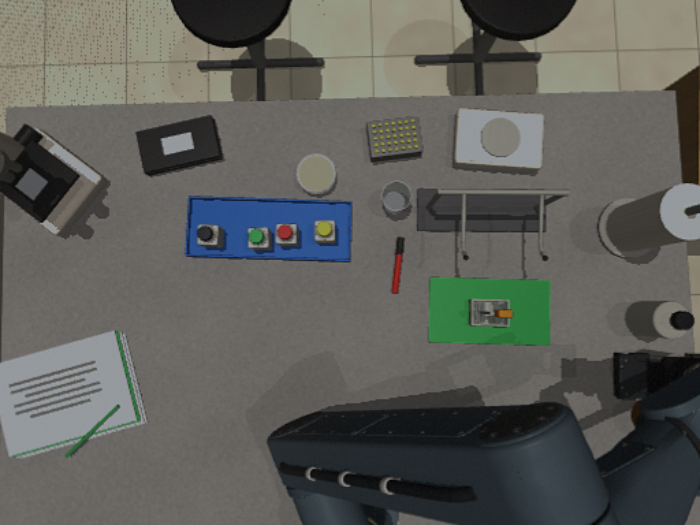

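The four bottles stand in the tray and the basket stands on the mat (orange grip at 505,314 in the top view). Both hooks are empty and the other things are unmoved. Hand in.

```bash
python3 -c "
from rig import *
print(hand_in())"
```

```text
the job is handed in; nothing more can be done
None
```

The job is done and handed in at about 42 s of the 210 s allowed. All four reagent bottles (red, green, yellow, black) stand cap up in the blue spill tray. Only one basket was there. I then lifted it about 49 mm off its hook and set it upright on the green drying mat.

The last pictures from both cameras showed:
- **Bottles:** all four upright inside the tray.
- **Basket:** upright near the middle of the mat, and both hooks empty.
- **Bystanders:** beaker, marker and dishes look unmoved by eye; I did not measure them.
- **Robot:** clear of everything, with no contact force beyond reading noise.

- **Green bottle moved:** it slid about 3 cm towards red in the tray while I was placing red. This was probably the announced knock, though I can't rule out a brush from the gripper. It stayed upright and I left it there.
- **Tilt while carried:** the bottles hung 5–20° off vertical in the grip. I squared each one by dragging it lightly on the tray floor before letting go.

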